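# Lock the lift handle into the carrier tray and hold the carrier level

### The job

Take the lift handle out of its wooden stand, push it foot first through the slot in the middle of the carrier tray until its flange sits on the socket, and give it about a quarter turn (either way) so that its cross pin locks underneath while the tray stays on the table. Then lift the loaded tray smoothly by the handle alone to about 10 cm above the table and keep it level and still there: the program finishes while the robot is still holding it up. Keep both jars standing in the tray, and leave the torch, the touch-up bottle and the star knob where they are.

Things in the scene. Friction and masses are not known exactly. Their poses are not given: they have to be found in the camera images.
- carrier: Loose grey sheet-metal tray, 84 mm along its x, 218 mm along its y, rim 18 mm tall, 0.3 kg empty; origin: centre of its underside, z up. A square steel socket housing (70 x 70 mm, top 31.5 mm above the underside) stands in its middle, a jar in the bay at either end (which is which varies). Its long y axis points roughly at the robot; it lies on the right half of the table.
- socket (a point): Centre of the slot in the housing's top face, 31.5 mm above the carrier's underside; axes as the carrier's. The slot through the 6 mm top plate runs along x, 52 x 15 mm, widened to 21 x 21 mm at its centre; in the 62 x 62 x 21.5 mm chamber below, the handle's cross pin turns freely either way (no stops).
- handle: Loose lift handle, 134 mm tall, 0.12 kg, at the start upright in the wooden stand. Origin: tip of its foot; z up the post. From the foot up: cone 10 mm long (7 to 14 mm diameter); cross pin along its x, 44 x 8 mm, at 10 to 18 mm; flange, 44 mm diameter, at 25.5 to 31.5 mm; post, 14 mm diameter; flat grip. Half a turn about z looks the same.
- grip (a point): Centre of the handle's flat black grip, 116 mm above its foot; axes as the handle's. The grip is 66 mm along x, 20 mm along y, 36 mm tall: pinch it across y from above.
- stand: Wooden block fixed to the table right of the tray, 74 mm along x, 56 mm along y, 30 mm tall; origin: centre of its underside. A slot along x (52 x 20 mm, 28 mm deep) takes the handle's foot and pin; the flange rests on top, the handle's foot 4.5 mm above the table. Lift the handle straight up 30 mm or more to free it.
- touchup_bottle: Bystander: small upright bottle with a black cap, 26 mm diameter, 74 mm tall, loose, between stand and robot. Origin: centre of its underside.
- star_knob: Bystander: white plastic star knob, 36 mm across, 20 mm tall, loose, close to the tray's left side. Origin: centre of its underside.
- torch: Bystander: dark torch standing upright, 31 mm diameter, 109 mm tall, loose, left of the tray. Origin: centre of its underside. (Also left alone: a solid 14 mm blue air hose of the room hangs upright close by the robot's left side, at x 0.05, y 0.21 m, all heights. Keep the arm at the right of it: do not swing the shoulder to the left or far back.)
- flange (a point): Centre of the flange's underside, 25.5 mm above the handle's foot; axes as the handle's. Home: it meets socket. Enter with handle x along carrier x (either way round; about 3.5 mm clearance on each side). After a quarter turn, handle x along carrier y, the pin is locked under the plate with 1.5 mm play up and down.
- short_jar: Short wide round jar (white, green lid), 64 mm diameter, 56 mm tall, 0.15 kg, loose in a bay of the carrier, its centre about 70 mm from the carrier's. Origin: centre of its underside.
- tall_jar: Taller, narrower round jar (purple), 60 mm diameter, 72 mm tall, 0.13 kg, loose in the carrier's other bay, its centre about 70 mm from the carrier's. Origin: centre of its underside.

How it is judged:
On the way, in this order (a step that is already met when the one before it is completed fails the run):
1. the handle is pushed home in the socket, cross pin still along the slot, tray on the table (z of handle in the frame of carrier below 0.01 m and x of handle in the frame of carrier between -0.01 and 0.01 m and y of handle in the frame of carrier between -0.01 and 0.01 m and angle between the x axis of handle and the x axis of carrier, either way round below 0.45 rad and height (world z) of carrier below 0.006 m), for 0.1 s.
2. the handle is turned at least 60 degrees, the tray still on the table (z of handle in the frame of carrier below 0.01 m and angle between the x axis of handle and the y axis of carrier, either way round below 0.52 rad and height (world z) of carrier below 0.006 m), for 0.1 s.
3. the tray hangs from the handle, clear of the table and level (height (world z) of carrier above 0.06 m and angle between carrier's own z axis and vertical below 0.14 rad and contact force between the fingers and handle above 3 N), for 0.5 s.
At the end, for the whole second after the job is handed in: Robot still grips the handle, locked within 34 deg of a quarter turn; tray hangs from it alone, 60 to 180 mm up, tilt under 8 deg, at rest (30 mm/s, 0.2 rad/s); both jars stand in the tray; torch, bottle, knob within 40 mm of their starts, torch and bottle upright (all of step 3 and height (world z) of carrier below 0.18 m and linear speed of carrier below 0.03 m/s and angular speed of carrier below 0.2 rad/s and z of handle in the frame of carrier between 0.004 and 0.011 m and angle between the x axis of handle and the y axis of carrier, either way round below 0.6 rad and contact force between handle and carrier above 3 N and contact force between the arm and carrier below 0.3 N and angle between each of short_jar, tall_jar's own z axis and vertical below 0.2 rad and z of each of short_jar, tall_jar in the frame of carrier below 0.01 m and distance between each of short_jar, tall_jar and carrier below 0.09 m and angle between each of torch, touchup_bottle's own z axis and vertical below 0.3 rad and distance of each of torch, touchup_bottle, star_knob from where it was at the start of the episode below 0.04 m); the arm keeps its last pose, push and grip.
It fails at once if the tray is tipped (angle between carrier's own z axis and vertical above 0.3 rad).
It fails at once if the tray is lifted before the handle is locked (height (world z) of carrier above 0.02 m and angle between the x axis of handle and the y axis of carrier, either way round above 0.8 rad).
It fails at once if a jar is tipped over (angle between any of short_jar, tall_jar's own z axis and vertical above 0.5 rad).
It fails at once if the tray is lifted by the gripper itself, not by the handle (height (world z) of carrier above 0.02 m and contact force between the arm and carrier above 2 N).
It fails at once if the tray is jerked up (linear speed of carrier above 0.5 m/s).
It also fails if it takes over 45 s, if anything falls off the work surface, if the arm or the gripper's body presses on something with over 40 N, if the wrist force passes 120 N, or if a joint passes its speed limit or range.

### The arm

A 6-joint arm with a two-finger parallel gripper is mounted at the origin on a cart in front of the work surface, level with it; the furniture and walls round the work are solid. World frame = base frame: x ahead of the robot, y to its left, z up, the work surface at z = 0. Lengths are in m, angles in rad, forces in N, time in s.
With the tool pointing down it reaches from about 0.35 to 0.875 m from the base axis. Payload 4.2 kg.
Tool frame: the origin (TCP) lies at the very end of the fingers, on their centre line; the grasp point (between the pads) lies 19 mm behind it (r.hold_point_z is the distance from the TCP to the grasp point, in m); z points along the fingers, y is the line along which they close (so a half turn about z gives the same grasp; the last joint's range is limited). The gripper opens to 85 mm and grips with 20 to 120 N. Pads are 22 mm wide; open, the fingers measure 114 mm over their backs; the gripper's body (76 mm by 85 mm) begins 54 mm behind the grasp point. The pads swing forward as they close: fully open they stand 13 mm farther back than shut.
Start: joints at [-1.075, 0.385, 0.008, 0, -1.194, -0.259], TCP at [0.147, -0.608, 0.231] pointing down, gripper open.
Joint ranges: [-3.14, 3.14], [-1.21, 2.06], [-1.07, 1.41], [-3.16, 2.05], [-2.99, -0.16], [-3.1, 3.1]. Speed limits (rad/s): [2.79, 2.79, 3.14, 3.14, 3.14, 3.14].

### API

Orientations are given as a unit quaternion [x, y, z, w].
In Python, from rig import r, vision, look_for, trace, tip_of gives the robot as it stands.
- The arm moves only by the tool step_arm, never from a script. Its argument "moves" is text: rows parted by semicolons, each of 6 numbers parted by spaces: the shift along the tool's x, y, z scaled (see below), then the turn, a rotation vector about the tool's x, y, z scaled (see below). In form: tx ty tz ax ay az; .... A call has 1 to 20 rows; each row is the pose to reach, as a shift and turn from the pose commanded when the call began, along the tool's axes at that moment, turning the shorter way round; what a row does not reach only later rows make up. The controller multiplies each number of a shift by 120 mm and each number of a turn by 360 degrees. A row lasts 1/8 s, in which the tool goes at most 62.5 mm and 10.7 degrees, less where a joint would pass 70% of its speed; a pose out of reach is approached as far as the arm can. A call with a number of a shift or a turn outside -1 to 1 is refused whole. A call with a gripper value outside its range is refused whole. "jaw" is the opening, from 0 (shut) to 1 (fully open), set as the call begins (left out, the last holds). The fingers move at their own pace and stop on an object; "force" is the grip in N (left out, the last holds). Time passes only in rows, so rows that repeat a pose let the fingers close. It gives the time, the measured TCP pose, the force, the opening and the grip force at its end, in the units of the state.
- r.observe(): the state, without advancing time (a new reading comes with each control period).
- vision.snapshot(name): name is "scene" or "top" or "wrist"; returns a dict with "image" (420x560x3 uint8, blue, green, red), "camera_matrix" (3x3 intrinsics, pixels), "camera_from_world" (4x4, takes a point from world to camera coordinates); the wrist camera has in their place "mount" (4x4, takes a point from camera to tool coordinates, whose origin is the TCP and whose axes are the flange's). Camera axes: x right, y up, looking along -z (the intrinsics and any distortion apply to the point x, -y, -z); pixel columns grow to the right and rows downward; lengths in m; the calibration is good to about 2 mm. A picture is of the moment at which its call begins: read the wrist's pose just before it. There is no depth.
- r.hand_in(): hands the job in; it is judged then, once.
Trained networks look in a picture, given as the dict that the camera call returned (one of the last four; its "shot" number tells which), for a name from the list of things; names that differ only in an ending like _2 or _b are one class to them, and where a whole thing is asked for, a point or a joint stands for the part that bears it (a point fixed in the world has none). Each returns a list of dicts, best first, with "confidence" (0 to 1); they miss things now and then, are a little off and sometimes report something else, mostly with a low value. They report only what shows in the picture. A call takes as long as a camera call.
- look_for(picture, thing): "position" ([x, y, z] in m, in world coordinates, good to about 4 mm: the middle of the surface that is visible of it).
- trace(picture, thing): "mask" (420x560 bool, what is visible of it).
- tip_of(picture, thing): "position" ([x, y, z] in m, in world coordinates, good to about 4 mm: a listed point, or the origin of a listed thing).
The state is a dict: "t": time; "qpos": joint angles; "qd": joint speeds; "joint_torque": joint torques, N m; "tcp_pos": TCP position; "tcp_rot": TCP orientation; "contact_force": force on the tool from outside, world axes, zero at the start; "moment": the same for the moment, N m; "finger_gap": opening from 0.0 (shut) to 1.0 (fully open); "finger_force": force on a finger pad.
Only numpy, scipy, OpenCV 4.12 (cv2) and the standard library are available. Lean on these libraries where they do the work, as an engineer would, in place of code of your own. Each camera call takes 0.05 s, during which the arm holds its last target. There are 200 camera calls.

## Working session

There is one attempt and no reset: what is moved stays moved. The work goes in short steps, Python scripts to look and compute and a tool call to move; the robot and the scene stay as the last step left them, time stands still between calls to the robot, and variables do not carry over. Pictures are saved under pics/ and viewed, at most 10 in all, crops included, and the job is handed in when it is done.

Besides the shell and the picture viewer there is one more tool, called after "Emit:" by a JSON object that holds its "op" and its "data", one argument or row to a line. step_arm: Moves the arm, as the interface text tells. Its arguments: {"type":"object","properties":{"moves":{"type":"string"},"jaw":{"type":"number"},"force":{"type":"number"}},"required":["moves"]}

```bash
mkdir -p pics; cat > h.py <<'E'
from rig import r, vision, look_for, trace, tip_of
import numpy as np, cv2
from scipy.spatial.transform import Rotation as R
def st():
    s=r.observe(); print('t',s['t'],'tcp',np.round(s['tcp_pos'],4),'q',np.round(s['tcp_rot'],4),'gap',s['finger_gap'],'qp',np.round(s['qpos'],3)); return s
def T(s):
    M=np.eye(4);M[:3,:3]=R.from_quat(s['tcp_rot']).as_matrix();M[:3,3]=s['tcp_pos'];return M
def cfw(p,s=None):
    return np.array(p['camera_from_world']) if 'camera_from_world' in p else np.linalg.inv(T(s)@np.array(p['mount']))
def ray(p,uv,z,s=None):
    "pixel to world on plane z"
    K=np.array(p['camera_matrix']);C=np.linalg.inv(cfw(p,s))
    d=np.linalg.inv(K)@[uv[0],uv[1],1];d=C[:3,:3]@[d[0],-d[1],-d[2]];o=C[:3,3]
    return o+d*(z-o[2])/d[2]
def proj(p,X,s=None):
    c=cfw(p,s)@np.r_[X,1];v=np.array(p['camera_matrix'])@[c[0],-c[1],-c[2]];return v[:2]/v[2]
E
python3 - <<'E'
from h import *
s=st();print(R.from_quat(s['tcp_rot']).as_matrix().round(3))
ims=[]
for n in ['top','scene']:
    p=vision.snapshot(n);ims.append(p['image']);print(n,[k for k in p])
    for t in ['carrier','socket','handle','grip','stand','flange','short_jar','tall_jar','torch','touchup_bottle','star_knob']:
        a=tip_of(p,t)[:1];b=look_for(p,t)[:1]
        print(t,[(np.round(x['position'],3),round(x['confidence'],2)) for x in a+b])
    cv2.imwrite(f'pics/{n}.png',p['image'])
E
```

```text
t 0.0 tcp [ 0.1465 -0.607   0.2302] q [-1.18e-01  9.93e-01  1.10e-03 -2.00e-04] gap 0.9999140940670398 qp [-1.075  0.386  0.007 -0.    -1.194 -0.259]
[[-0.972 -0.234 -0.001]
 [-0.234  0.972  0.002]
 [ 0.     0.002 -1.   ]]
top ['image', 'camera_matrix', 'camera_from_world', 'shot']
carrier [(array([ 0.485, -0.33 , -0.003]), 0.74), (array([ 0.484, -0.329,  0.018]), 0.96)]
socket [(array([ 0.493, -0.332,  0.032]), 0.94), (array([ 0.484, -0.33 ,  0.018]), 0.98)]
handle [(array([ 0.425, -0.41 ,  0.006]), 0.7), (array([ 0.424, -0.411,  0.14 ]), 0.57)]
grip [(array([ 0.424, -0.41 ,  0.123]), 0.63), (array([ 0.422, -0.411,  0.138]), 0.97)]
stand [(array([ 0.429, -0.407,  0.   ]), 0.62), (array([ 0.426, -0.39 ,  0.027]), 0.62)]
flange [(array([ 0.426, -0.409,  0.036]), 0.65), (array([ 0.426, -0.408,  0.142]), 0.84)]
short_jar [(array([ 0.548, -0.368,  0.004]), 0.59), (array([ 0.542, -0.366,  0.06 ]), 0.73)]
tall_jar [(array([ 0.429, -0.288,  0.005]), 0.66), (array([ 0.428, -0.289,  0.075]), 0.84)]
torch [(array([ 0.548, -0.112, -0.002]), 0.65), (array([ 0.542, -0.119,  0.077]), 0.88)]
touchu
[... 463 characters left out ...]
8]), 0.86), (array([ 0.42 , -0.404,  0.117]), 0.61)]
grip [(array([ 0.427, -0.411,  0.121]), 0.84)]
stand [(array([ 0.428, -0.407, -0.001]), 0.67), (array([ 0.41 , -0.391,  0.029]), 0.57)]
flange [(array([ 0.425, -0.407,  0.028]), 0.66), (array([ 0.418, -0.404,  0.112]), 0.66)]
short_jar [(array([ 0.547, -0.367,  0.007]), 0.62), (array([ 0.526, -0.369,  0.061]), 0.78)]
tall_jar [(array([ 0.428, -0.294,  0.005]), 0.89), (array([ 0.41 , -0.285,  0.066]), 0.62)]
torch [(array([ 0.545, -0.109,  0.002]), 0.78), (array([ 0.536, -0.103,  0.061]), 0.81)]
touchup_bottle [(array([ 0.349, -0.392, -0.002]), 0.8), (array([ 0.344, -0.385,  0.035]), 0.7)]
star_knob [(array([ 0.549, -0.368,  0.004]), 0.24)]
```

View pics/top.png

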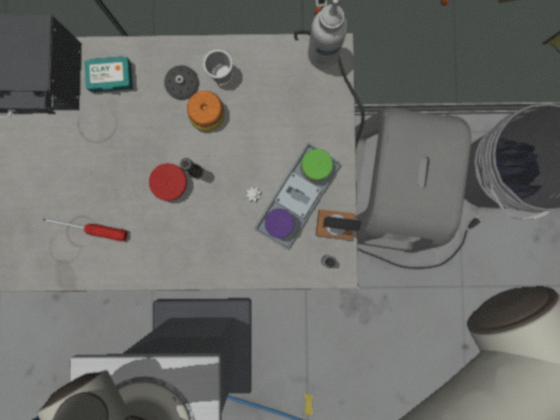

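View pics/scene.png

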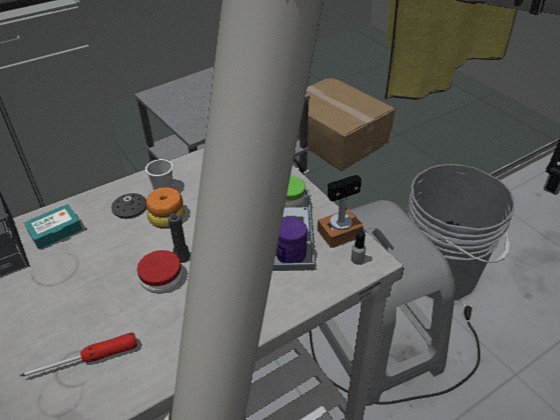

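The top view shows the tray near (300,195), angled, with the tall purple jar near (280,222) and the green lid near (317,163). The handle is in its stand at (340,224), with the grip roughly along world y. I'll start the approach now.

Emit:
{"op": "step_arm", "data": {
  "moves": "-0.5 0.2 0 0 0 -0.03;-1 0.4 0 0 0 -0.06;-1 0.4 0 0 0 -0.09;-1 0.4 0 0 0 -0.12;-1 0.4 0 0 0 -0.15;-1 0.4 0 0 0 -0.18;-1 0.4 0 0 0 -0.21;-1 0.4 0 0 0 -0.21",
  "jaw": 1
}}

```text
t: 3.3
tcp_pos: [0.252, -0.5327, 0.2314]
tcp_rot: [-0.701, 0.713, -0.0, -0.0]
contact_force: [0.1, 0.5, 0.2]
finger_gap: 1.003
finger_force: 0.0
```

```bash
cat >> h.py <<'E'
def mv(s,xyz,yaw):
    "numbers for a move to TCP xyz, tool down with tool y at world yaw (deg)"
    y=np.r_[np.cos(np.radians(yaw)),np.sin(np.radians(yaw)),0];z=np.r_[0,0,-1.];x=np.cross(y,z)
    M=T(s)[:3,:3];d=M.T@(np.array(xyz)-s['tcp_pos'])/.12
    a=R.from_matrix(M.T@np.c_[x,y,z]).as_rotvec()/(2*np.pi)
    print('move',np.round(d,3),np.round(a,4))
def yaw(s): y=T(s)[:3,1];return np.degrees(np.arctan2(y[1],y[0]))
E
python3 - <<'E'
from h import *
s=st();print(yaw(s));mv(s,[.425,-.41,.23],180)
p=vision.snapshot('top')
def ang(t,z):
    m=trace(p,t)[0];ys,xs=np.nonzero(m['mask'])
    P=np.array([ray(p,(x,y),z)[:2] for x,y in zip(xs,ys)])
    c,(w,h),a=cv2.minAreaRect((P*1000).astype(np.float32));
    print(t,m['confidence'],len(P),P.mean(0).round(4),'rect',np.round(c,1),w,h,a)
ang('grip',.138);ang('carrier',.018);ang('stand',.03)
E
```

```text
t 3.3 tcp [ 0.252  -0.5327  0.2314] q [-7.013e-01  7.128e-01 -1.000e-04 -0.000e+00] gap 1.0029613921543652 qp [-0.854  0.324 -0.083  0.    -1.164  0.838]
179.0690643028445
move [-1.046 -1.424  0.012] [-0.     -0.     -0.0026]
grip 0.73 510 [ 0.4241 -0.4038] rect [ 425.8 -407.3] 36.537193298339844 65.60588073730469 12.024263381958008
carrier 0.73 2539 [ 0.4828 -0.3285] rect [ 488.7 -331.6] 85.42488098144531 218.0173797607422 58.05107879638672
stand 0.91 513 [ 0.4271 -0.4017] rect [ 427.1 -407.9] 75.83683776855469 56.12409973144531 83.17276763916016
```

Emit:
{"op": "step_arm", "data": {
  "moves": "-0.4 -0.5 0 0 0 0;-0.7 -0.9 0 0 0 0.008;-0.7 -0.9 0 0 0 0.016;-0.7 -0.9 0 0 0 0.016"
}}

```text
t: 4.0
tcp_pos: [0.3621, -0.4496, 0.2313]
tcp_rot: [-0.666, 0.746, -0.0, -0.0]
contact_force: [0.8, 0.3, -0.0]
finger_gap: 1.004
finger_force: 0.0
```

```bash
python3 - <<'E'
from h import *
s=st();print(yaw(s));mv(s,[.426,-.408,.23],173)
p=vision.snapshot('wrist');cv2.imwrite('pics/w1.png',p['image']);print(np.round(p['mount'],3))
for t in ['grip','handle','flange','stand','socket','carrier']:
    print(t,[(np.round(x['position'],4),round(x['confidence'],2)) for x in tip_of(p,t)[:1]])
for t,z in [('grip',.138),('stand',.03)]:
    m=trace(p,t)
    if not m: continue
    ys,xs=np.nonzero(m[0]['mask']);P=np.array([ray(p,(x,y),z,s)[:2] for x,y in zip(xs,ys)])
    print(t,m[0]['confidence'],cv2.minAreaRect((P*1000).astype(np.float32)))
E
```

```text
t 4.0 tcp [ 0.3621 -0.4496  0.2313] q [-0.6659  0.746  -0.     -0.    ] gap 1.0044354814872987 qp [-0.612  0.304 -0.113  0.    -1.154  0.499]
173.50593544347544
move [-0.405 -0.49   0.011] [ 0.     -0.      0.0014]
[[ 0.     0.963  0.271  0.069]
 [ 1.    -0.    -0.     0.001]
 [-0.     0.271 -0.963 -0.144]
 [ 0.     0.     0.     1.   ]]
grip [(array([ 0.4241, -0.4121,  0.1191]), 0.68)]
handle [(array([ 0.4247, -0.4114,  0.0058]), 0.93)]
flange [(array([ 0.4311, -0.4063,  0.0302]), 0.63)]
stand [(array([ 0.428 , -0.4091,  0.0005]), 0.82)]
socket [(array([ 0.4895, -0.3314,  0.0353]), 0.87)]
carrier [(array([ 0.4898, -0.3341, -0.0006]), 0.61)]
grip 0.66 ((419.32110595703125, -421.47247314453125), (88.68680572509766, 37.36912536621094), 61.413787841796875)
stand 0.94 ((424.0122375488281, -411.1617736816406), (82.04733276367188, 60.200340270996094), 83.50910949707031)
```

View pics/w1.png

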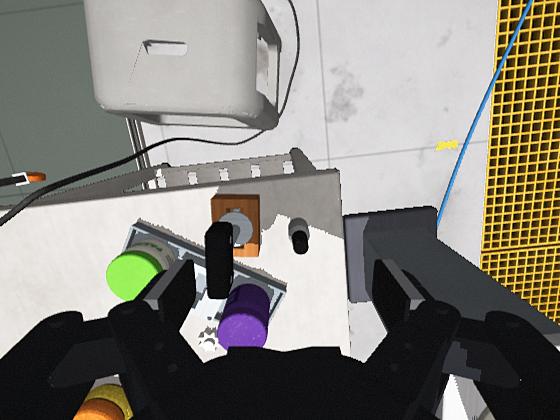

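The grip is at (220,258), upright in this view, so it is aligned with the fingers. I'll move over it and descend.

Emit:
{"op": "step_arm", "data": {
  "moves": "-0.2 -0.25 0 0 0 0;-0.4 -0.49 0 0 0 0;-0.4 -0.49 0 0 0 0;-0.4 -0.49 0 0 0 0"
}}

```text
t: 4.95
tcp_pos: [0.4248, -0.4095, 0.2312]
tcp_rot: [-0.665, 0.747, 0.0, -0.0]
contact_force: [0.8, -0.5, 0.8]
finger_gap: 1.001
finger_force: 0.0
```

```bash
python3 - <<'E'
from h import *
s=st();print(yaw(s));mv(s,[.426,-.4095,.102],173.3)
p=vision.snapshot('wrist');cv2.imwrite('pics/w2.png',p['image'])
for t in ['grip','handle','flange','stand','socket','carrier']:
    print(t,[(np.round(x['position'],4),round(x['confidence'],2)) for x in tip_of(p,t)[:1]])
E
```

```text
t 4.95 tcp [ 0.4248 -0.4095  0.2312] q [-6.653e-01  7.466e-01  2.000e-04 -1.000e-04] gap 1.000863996353771 qp [-0.493  0.326 -0.081  0.    -1.164  0.378]
173.40866701009568
move [-1.000e-03 -1.000e-02  1.077e+00] [0.0001 0.     0.0003]
grip [(array([ 0.4216, -0.411 ,  0.12  ]), 0.7)]
handle [(array([ 0.4269, -0.4075,  0.0035]), 0.55)]
flange [(array([ 0.4285, -0.4101,  0.0314]), 0.71)]
stand [(array([ 0.4241, -0.4094,  0.0017]), 0.58)]
socket [(array([ 0.4856, -0.3297,  0.0344]), 0.65)]
carrier [(array([ 0.4901, -0.3315, -0.0013]), 0.83)]
```

View pics/w2.png

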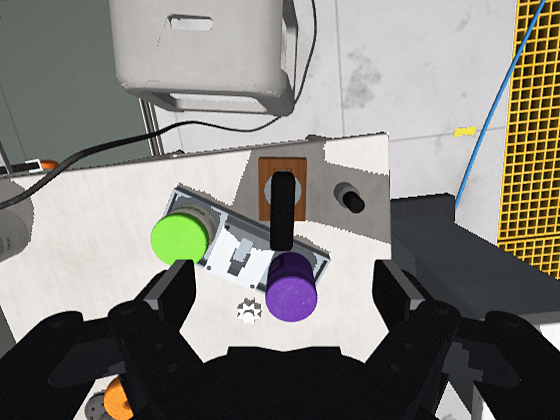

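The grip at (283,210) is centred between the fingers, and the slot shows at (241,258). Next I descend and close.

Emit:
{"op": "step_arm", "data": {
  "moves": "0 -0.005 0.3 0 0 0;0 -0.01 0.65 0 0 0;0 -0.01 0.95 0 0 0;0 -0.01 0.99 0 0 0;0 -0.01 1 0 0 0"
}}

```text
t: 5.92
tcp_pos: [0.4269, -0.4102, 0.1123]
tcp_rot: [-0.665, 0.746, -0.001, -0.0]
contact_force: [0.4, 1.6, -0.2]
finger_gap: 1.0
finger_force: 0.0
```

Emit:
{"op": "step_arm", "data": {
  "moves": "0 0 0.07 0 0 0;0 0 0.07 0 0 0;0 0 0.07 0 0 0;0 0 0.07 0 0 0;0 0 0.07 0 0 0;0 0 0.07 0 0 0;0 0 0.07 0 0 0;0 0 0.07 0 0 0",
  "jaw": 0,
  "force": 90
}}

```text
t: 6.92
tcp_pos: [0.4267, -0.4099, 0.1036]
tcp_rot: [-0.665, 0.747, -0.001, 0.0]
contact_force: [-0.7, -0.2, 4.9]
finger_gap: 0.221
finger_force: 87.8
```

Emit:
{"op": "step_arm", "data": {
  "moves": "0 0 -0.1 0 0 0;0 0 -0.25 0 0 0;0 0 -0.5 0 0 0;0 0 -0.75 0 0 0;0 0 -0.95 0 0 0;0 0 -0.95 0 0 0;0 0 -0.95 0 0 0"
}}

```text
t: 7.8
tcp_pos: [0.4256, -0.4087, 0.2154]
tcp_rot: [-0.665, 0.747, 0.002, -0.0]
contact_force: [0.1, 0.2, -1.7]
finger_gap: 0.225
finger_force: 87.4
```

```bash
python3 - <<'E'
from h import *
s=st();print(yaw(s),s['contact_force'])
p=vision.snapshot('wrist');cv2.imwrite('pics/w3.png',p['image'])
for t in ['grip','handle','flange','socket','carrier']:
    print(t,[(np.round(x['position'],4),round(x['confidence'],2)) for x in tip_of(p,t)[:1]])
for k in range(2):
  p=vision.snapshot('top')
  for t in ['socket','carrier']:
    print(t,[(np.round(x['position'],4),round(x['confidence'],2)) for x in tip_of(p,t)[:1]])
mv(s,[.4885,-.3316,.2176],148)
E
```

```text
t 7.8 tcp [ 0.4256 -0.4087  0.2154] q [-0.6651  0.7467  0.0015 -0.    ] gap 0.22463218074422378 qp [-4.920e-01  3.390e-01 -1.030e-01 -1.000e-03 -1.132e+00  3.760e-01]
173.38226844449352 [ 0.05431466  0.22040933 -1.6673492 ]
grip [(array([ 0.4236, -0.4136,  0.2327]), 0.69)]
handle [(array([ 0.4241, -0.4074,  0.1179]), 0.8)]
flange []
socket [(array([ 0.4909, -0.3327,  0.0357]), 0.95)]
carrier [(array([ 0.4897, -0.3335, -0.0019]), 0.85)]
socket [(array([ 0.4939, -0.3321,  0.0314]), 0.97)]
carrier [(array([ 0.4879, -0.3294,  0.0008]), 0.97)]
socket [(array([ 0.4899, -0.3313,  0.0346]), 0.78)]
carrier [(array([ 0.4864, -0.3279, -0.    ]), 0.57)]
move [-0.699 -0.447 -0.018] [0.0004 0.0002 0.0705]
```

View pics/w3.png

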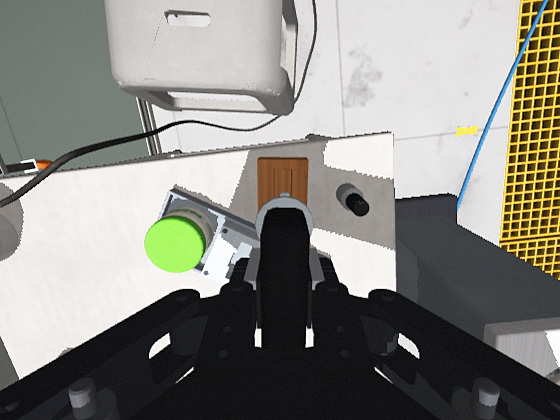

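The handle is held and clear of the stand, with the flange at (285,218). I'll overlay the model on w2, where the slot and flange are both visible.

```bash
cat > ov.py <<'E'
from h import *
p=vision.snapshot('wrist')  # for intrinsics and mount
p['image']=cv2.imread('pics/w2.png')
s={'tcp_pos':np.array([.4248,-.4095,.2312]),'tcp_rot':np.array([-.6653,.7466,.0002,-.0001])}
x0,y0,k=180,150,4
im=cv2.resize(p['image'][y0:y0+150,x0:x0+200],None,fx=k,fy=k,interpolation=cv2.INTER_CUBIC)
def draw(pts,c):
    q=np.array([(proj(p,X,s)-[x0,y0]+.5)*k for X in pts]);cv2.polylines(im,[q.astype(int)],True,c,1)
def rect(cx,cy,a,w,h,z):
    a=np.radians(a);u=np.r_[np.cos(a),np.sin(a)];v=np.r_[-u[1],u[0]]
    return [np.r_[np.r_[cx,cy]+i*w/2*u+j*h/2*v,z] for i,j in [(1,1),(1,-1),(-1,-1),(-1,1)]]
def circ(cx,cy,rr,z): return [[cx+rr*np.cos(t),cy+rr*np.sin(t),z] for t in np.linspace(0,6.28,60)]
c=(.489,-.3316,58)
draw(rect(*c,.052,.015,.0315),(0,0,255));draw(rect(*c,.021,.021,.0315),(0,0,255));draw(rect(*c,.07,.07,.0315),(0,255,0))
draw(circ(.4262,-.4095,.022,.036),(0,255,255));draw(rect(.4262,-.4095,83.3,.066,.02,.1385),(255,0,255));draw(rect(.4262,-.4095,83.3,.074,.056,.03),(255,255,0))
cv2.imwrite('pics/ov.png',im)
E
python3 ov.py
```

```text
(no output)
```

View pics/ov.png

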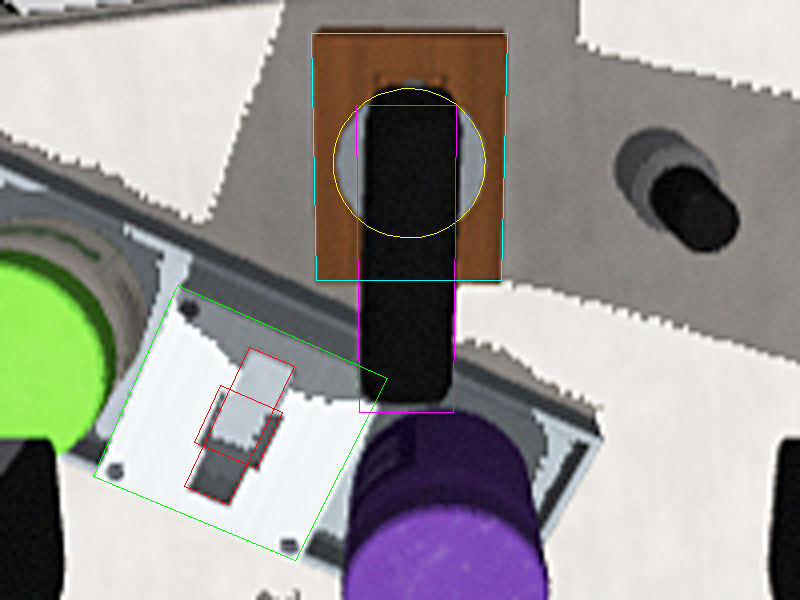

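The overlay matches the slot and stand to within about 1 mm. The handle axis sits about 1.5 mm toward +tool x, and I'll compensate for that.

Emit:
{"op": "step_arm", "data": {
  "moves": "-0.2 -0.15 0 0 0 0.015;-0.45 -0.3 0 0 0 0.04;-0.71 -0.44 -0.02 0 0 0.07;-0.71 -0.44 -0.02 0 0 0.07;-0.71 -0.44 -0.02 0 0 0.07;-0.71 -0.44 -0.02 0 0 0.07"
}}

```text
t: 9.2
tcp_pos: [0.4881, -0.3315, 0.2192]
tcp_rot: [-0.486, 0.874, 0.0, -0.0]
contact_force: [0.0, 0.2, -1.3]
finger_gap: 0.223
finger_force: 87.4
```

```bash
python3 - <<'E'
from h import *
s=st();print(yaw(s),s['contact_force'])
mv(s,[.4898,-.3303,.150],148)
p=vision.snapshot('wrist');cv2.imwrite('pics/w4.png',p['image'])
E
```

```text
t 9.2 tcp [ 0.4881 -0.3315  0.2192] q [-4.862e-01  8.738e-01  1.000e-04 -1.000e-04] gap 0.22325500598672243 qp [-0.322  0.334 -0.1    0.    -1.137 -0.233]
148.18777970777344 [ 0.01814774  0.21152532 -1.2735412 ]
move [-0.016 -0.007  0.577] [ 0.     -0.      0.0005]
```

View pics/w4.png

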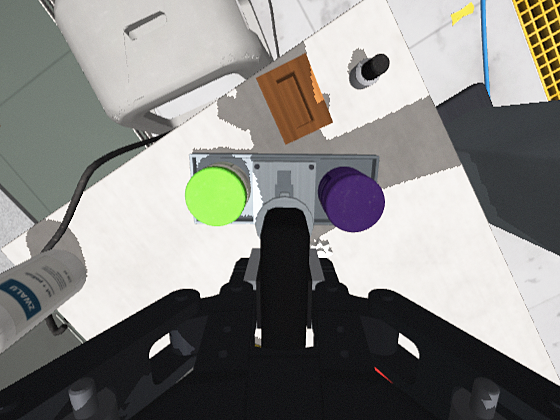

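The tray is square in the view, and the slot centre at (285,185) lines up with the handle column (285). Descending.

Emit:
{"op": "step_arm", "data": {
  "moves": "-0.016 -0.007 0.2 0 0 0.0005;-0.016 -0.007 0.4 0 0 0.0005;-0.016 -0.007 0.55 0 0 0.0005;-0.016 -0.007 0.62 0 0 0.0005;-0.016 -0.007 0.62 0 0 0.0005;-0.016 -0.007 0.62 0 0 0.0005"
}}

```text
t: 10.0
tcp_pos: [0.4908, -0.3302, 0.1459]
tcp_rot: [-0.485, 0.875, -0.001, 0.0]
contact_force: [0.0, 0.1, -0.6]
finger_gap: 0.22
finger_force: 87.6
```

```bash
cat > ov2.py <<'E'
exec(open('ov.py').read().split("x0,y0")[0].replace("p['image']=","0 #").rsplit('s=',1)[0])
s=st();print(s['contact_force']);p=vision.snapshot('wrist');mv(s,[.4898,-.3303,.105],148)
x0,y0,k=200,110,4
b=open('ov.py').read();b='im='+b.split('im=',1)[1].split('draw(circ(')[0]
exec(b)
a=np.array([.489,-.3316]);f=s['tcp_pos'][2]-.0991
draw(circ(*a,.022,f+.0315),(0,255,255));draw(circ(*a,.022,f+.0255),(0,255,255))
cv2.imwrite('pics/ov2.png',im)
E
python3 ov2.py
```

```text
t 10.05 tcp [ 0.4908 -0.3301  0.1459] q [-4.850e-01  8.745e-01 -8.000e-04  6.000e-04] gap 0.22255724906464497 qp [-0.318  0.4   -0.197  0.    -0.971 -0.24 ]
[-0.06088678 -0.660036   -0.4067278 ]
move [0.006 0.007 0.341] [-0.0003  0.      0.0001]
```

View pics/ov2.png

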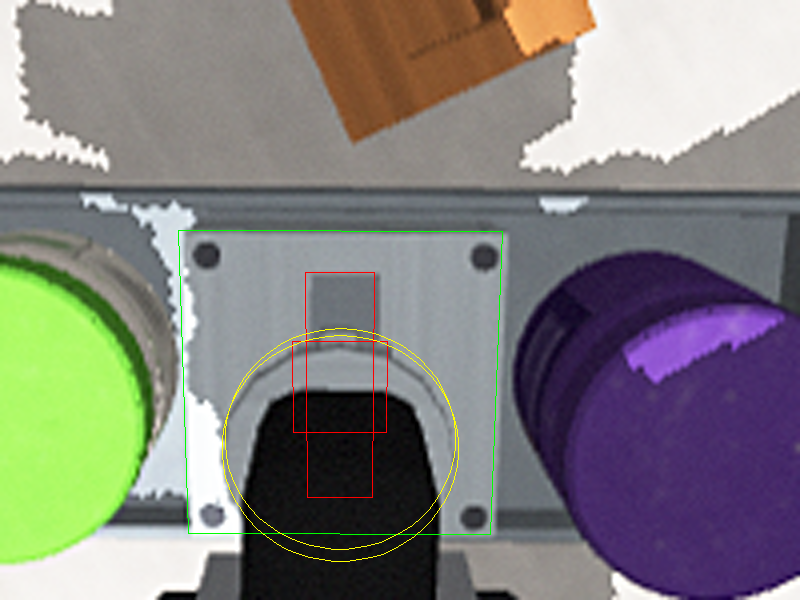

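Slot and flange agree to about 1 mm. I'll apply that small correction and insert.

Emit:
{"op": "step_arm", "data": {
  "moves": "0.009 0.007 0 0 0 0;0.009 0.007 0.08 0 0 0;0.009 0.007 0.14 0 0 0;0.009 0.007 0.2 0 0 0;0.009 0.007 0.25 0 0 0;0.009 0.007 0.25 0 0 0"
}}

```text
t: 10.85
tcp_pos: [0.4887, -0.3301, 0.1141]
tcp_rot: [-0.485, 0.875, 0.001, -0.0]
contact_force: [-0.6, -0.1, -1.3]
finger_gap: 0.222
finger_force: 87.6
```

Emit:
{"op": "step_arm", "data": {
  "moves": "0 0 0.03 0 0 0;0 0 0.05 0 0 0;0 0 0.07 0 0 0;0 0 0.08 0 0 0;0 0 0.08 0 0 0"
}}

```text
t: 11.48
tcp_pos: [0.489, -0.3302, 0.1053]
tcp_rot: [-0.485, 0.875, -0.0, 0.0]
contact_force: [-0.6, -0.3, -2.1]
finger_gap: 0.22
finger_force: 87.8
```

Emit:
{"op": "step_arm", "data": {
  "moves": "0 0 0.008 0 0 0;0 0 0.016 0 0 0;0 0 0.016 0 0 0"
}}

```text
t: 11.85
tcp_pos: [0.4892, -0.3303, 0.1051]
tcp_rot: [-0.485, 0.874, -0.001, 0.0]
contact_force: [-1.8, 2.3, 7.6]
finger_gap: 0.227
finger_force: 88.9
```

Contact at 7.6 N, so the flange is home. I'll ease off slightly and make the quarter turn.

Emit:
{"op": "step_arm", "data": {
  "moves": "0 0 -0.006 0 0 0;0 0 -0.006 0 0 0.01;0 0 -0.006 0 0 0.03;0 0 -0.006 0 0 0.05;0 0 -0.006 0 0 0.07;0 0 -0.006 0 0 0.09;0 0 -0.006 0 0 0.11;0 0 -0.006 0 0 0.13;0 0 -0.006 0 0 0.15;0 0 -0.006 0 0 0.17;0 0 -0.006 0 0 0.19;0 0 -0.006 0 0 0.21;0 0 -0.006 0 0 0.23;0 0 -0.006 0 0 0.245;0 0 -0.006 0 0 0.25;0 0 -0.006 0 0 0.25;0 0 -0.006 0 0 0.25"
}}

```text
t: 13.98
tcp_pos: [0.4897, -0.331, 0.1051]
tcp_rot: [0.275, 0.962, -0.001, 0.001]
contact_force: [-0.1, -2.5, 5.0]
finger_gap: 0.223
finger_force: 88.4
```

```bash
python3 - <<'E'
from h import *
s=st();print(yaw(s),s['contact_force'],s['moment'])
p=vision.snapshot('wrist');cv2.imwrite('pics/w5.png',p['image'])
p=vision.snapshot('top')
m=trace(p,'carrier')[0];ys,xs=np.nonzero(m['mask']);P=np.array([ray(p,(x,y),.018)[:2] for x,y in zip(xs,ys)])
print(m['confidence'],cv2.minAreaRect((P*1000).astype(np.float32)))
E
```

```text
t 13.975 tcp [ 0.4897 -0.331   0.1051] q [ 2.747e-01  9.615e-01 -6.000e-04  1.100e-03] gap 0.22325924228108338 qp [-3.200e-01  4.440e-01 -2.450e-01  1.000e-03 -8.800e-01 -1.808e+00]
58.10837670286831 [-0.06931222 -2.45920484  4.97739132] [-0.61178666  0.43963153  0.0213709 ]
0.71 ((440.6737060546875, -301.26068115234375), (83.25835418701172, 103.62815856933594), 55.89227294921875)
```

View pics/w5.png

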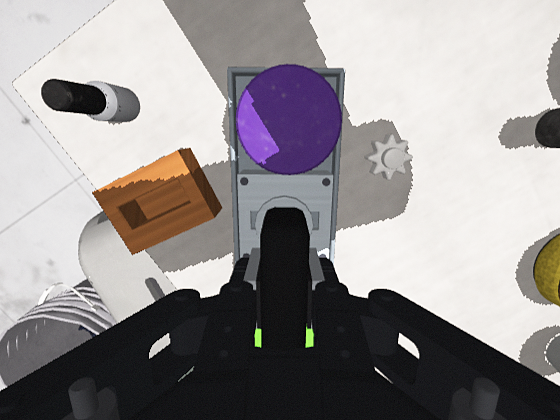

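The tray has stayed square, and the slot ends at (255,218) and (315,218) now lie across the grip, so it is locked. Lifting smoothly.

Emit:
{"op": "step_arm", "data": {
  "moves": "0 0 0 0 0 0;0 0 -0.01 0 0 0;0 0 -0.02 0 0 0;0 0 -0.03 0 0 0;0 0 -0.05 0 0 0;0 0 -0.08 0 0 0;0 0 -0.12 0 0 0;0 0 -0.17 0 0 0;0 0 -0.22 0 0 0;0 0 -0.28 0 0 0;0 0 -0.34 0 0 0;0 0 -0.4 0 0 0;0 0 -0.46 0 0 0;0 0 -0.52 0 0 0;0 0 -0.58 0 0 0;0 0 -0.64 0 0 0;0 0 -0.7 0 0 0;0 0 -0.76 0 0 0;0 0 -0.8 0 0 0;0 0 -0.83 0 0 0",
  "force": 110
}}

```text
t: 16.62
tcp_pos: [0.489, -0.3302, 0.204]
tcp_rot: [0.275, 0.961, 0.0, 0.0]
contact_force: [0.4, 0.2, -7.6]
finger_gap: 0.222
finger_force: 107.0
```

Emit:
{"op": "step_arm", "data": {
  "moves": "0 0 -0.01 0 0 0;0 0 -0.015 0 0 0;0 0 -0.015 0 0 0;0 0 -0.015 0 0 0;0 0 -0.015 0 0 0;0 0 -0.015 0 0 0;0 0 -0.015 0 0 0;0 0 -0.015 0 0 0"
}}

```text
t: 17.62
tcp_pos: [0.489, -0.3302, 0.2055]
tcp_rot: [0.275, 0.961, -0.0, -0.0]
contact_force: [0.1, -0.3, -7.4]
finger_gap: 0.222
finger_force: 107.0
```

```bash
python3 - <<'E'
from h import *
s=st();print(yaw(s),s['contact_force'],s['moment'],np.abs(s['qd']).max(),s['finger_force'])
a=vision.snapshot('scene');
for t in ['carrier','short_jar','tall_jar','handle']:
    print(t,[(np.round(x['position'],3),round(x['confidence'],2)) for x in tip_of(a,t)[:1]])
b=vision.snapshot('wrist')
cv2.imwrite('pics/end.png',cv2.resize(np.hstack([a['image'],b['image']]),(800,300)))
E
```

```text
t 17.625 tcp [ 0.489  -0.3302  0.2055] q [ 0.2754  0.9613 -0.     -0.    ] gap 0.22246370301410082 qp [-0.32   0.345 -0.12   0.    -1.106 -1.809]
58.02762697130096 [ 0.0837402  -0.3087546  -7.41673698] [-0.00897849  0.05659231 -0.02333851] 0.003138734201140681 107.02272176742554
carrier [(array([ 0.428, -0.406, -0.004]), 0.34)]
short_jar [(array([ 0.549, -0.367,  0.104]), 0.8)]
tall_jar [(array([ 0.432, -0.294,  0.105]), 0.76)]
handle [(array([ 0.489, -0.326,  0.109]), 0.67)]
```

View pics/end.png

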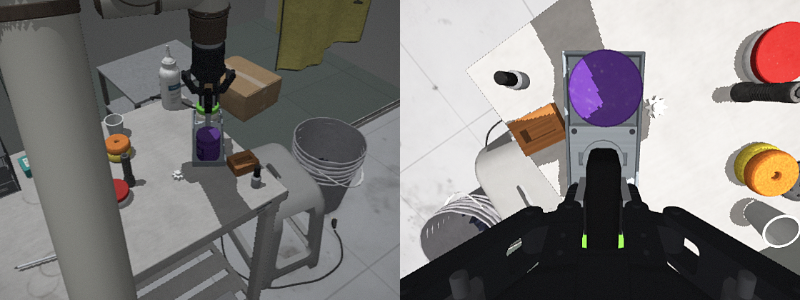

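The tray hangs level at about 10 cm. Both jars are standing and at rest, and the bystanders look untouched.

```bash
python3 -c "
from rig import r
print(r.hand_in())"
```

```text
the job is handed in; nothing more can be done
None
```

I handed the job in at about 17.6 s with the arm holding the locked handle and the tray level and still about 10 cm up. Both jars are standing and the torch, bottle and knob look undisturbed, but `r.hand_in()` returned no verdict.

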